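Clamp the inspection lamp's tube with a U-bolt

TASK

Clamp down the inspection lamp's steel tube: take the long U-bolt with the orange grip from the wooden rack, pass its two legs around the tube and through both holes of the blue plate below it, and press it fully home until its arch sits on the tube, upright. The holes must be found by looking or feeling; leave the grey short U-bolt, the torch, the blue weight and the brush undisturbed.

Things in the scene. Friction and masses are not known exactly. Their poses are not given: they have to be found in the camera images.
- ubolt_grip (a point): Centre of the orange grip block on top of the long U-bolt's arch: 44 mm wide (x), 14 mm thick (y), 34 mm high (z); grasp across the 14 mm. Axes: x from leg to leg, y square to the U, z up, away from the legs. The U-bolt starts upright in the rack, legs 48 mm deep in two blind holes with 2.5 mm play. 130 mm tall, about 0.22 kg (varies).
- ubolt_tips (a point): Point midway between the long U-bolt's leg tips, 113 mm below the centre of its grip block; same axes. The legs are 9 mm round steel rod at x = +-23.5 mm, the last 8 mm tapered to 5 mm diameter; 38 mm free between them. The underside of the arch lies 91 mm above this point.
- rack: Fixed wooden block, 200 mm (x) x 80 mm (y) x 60 mm high, origin at the centre of its underside. The two U-bolts stand in it 91 mm apart along its x, their legs spread along its x. Which one is nearer the robot varies.
- short_grip (a point): Short U-bolt with a grey grip block (same block and leg spread, tips 92 mm below this point, at the centre of the block): the wrong one, leave it in the rack.
- bracket: Fixed lamp fixture; origin under the centre of its base on the table, z up; base 120 mm (x) x 230 mm (y) x 10 mm. Along its y runs the fixed steel tube, 32 mm diameter, axis at x = 0, 98 mm up, from y = -137 to 270 mm, lamp head from y = 235 mm. Two cradles, 64 mm across x, at most 98 mm high, carry it at y = +-95 mm; the blue plate stands between them.
- plate_mid (a point): Middle of the range of the fixed blue plate: bracket x = 0, y = 0, 70 mm up (the plate's top face); axes as the bracket's. The plate is 84 mm (x) x 120 mm (y) x 22 mm, open below. Its two round through holes, 11 mm wide with 1.5 mm chamfers, lie at x = +-23.5 mm, at one common y between -22 and +22 mm that varies and is not reported: see it or feel for it.
- tube_top (a point): Top line of the tube (bracket x = 0, y = 0, 114 mm up); axes as the bracket's. From 25 mm below the plate's top, sprung rubber pads grip the legs, so the U-bolt does not fall home: it takes a push of up to about 20 N on the grip block's top, with shut fingers, or while held. Fully home, the arch rests on the tube, the centre of the grip block about 22 mm above this point.
- torch: Black inspection torch with clear foot, standing, 42 mm diameter, 145 mm tall, origin at the centre of its foot. Bystander.
- weight: Blue ceramic paperweight, 68 mm diameter, 31 mm high, origin under its centre. Bystander.
- brush: Wooden brush, 180 mm long, lying. Bystander.
Things that resemble listed ones, but are neither listed nor needed, are in the scene too. Leave any purple or yellow look-alike of the part that bears ubolt_grip alone.

How it is judged:
On the way:
1. both legs of the long U-bolt are around the tube and have entered the plate's holes (z of ubolt_grip in the frame of bracket below 0.173 m and x of ubolt_grip in the frame of bracket between -0.012 and 0.012 m and y of ubolt_grip in the frame of bracket between -0.033 and 0.033 m and angle between the z axis of ubolt_grip and the z axis of bracket, either way round below 0.25 rad), for 0.2 s.
At the end, for the whole second after the job is handed in: The long U-bolt straddles the tube with both legs through the plate's holes, released and at rest, its arch within 3 mm of the tube, upright within about 7 degrees (z of ubolt_grip in the frame of bracket between 0.13 and 0.139 m and x of ubolt_grip in the frame of bracket between -0.008 and 0.008 m and y of ubolt_grip in the frame of bracket between -0.033 and 0.033 m and angle between ubolt_grip's own z axis and vertical below 0.13 rad and angle between the x axis of ubolt_grip and the x axis of bracket, either way round below 0.2 rad and linear speed of ubolt below 0.02 m/s); the robot touches nothing.
It fails at once if the short U-bolt is moved by more than 20 mm (distance of short_grip from where it was at the start of the episode above 0.02 m).
It fails at once if the torch is moved by more than 20 mm or knocked over (distance of torch from where it was at the start of the episode above 0.02 m or angle between torch's own z axis and vertical above 0.4 rad).
It fails at once if the blue weight is moved by more than 20 mm (distance of weight from where it was at the start of the episode above 0.02 m).
It fails at once if the brush is moved by more than 20 mm (distance of brush from where it was at the start of the episode above 0.02 m).
It also fails if it takes over 66 s, if anything falls off the work surface, if the arm or the gripper's body presses on something with over 40 N, if the wrist force passes 120 N, or if a joint passes its speed limit or range.

ROBOT

A 7-joint arm with a two-finger parallel gripper is mounted at the origin on the work surface. World frame = base frame: x ahead of the robot, y to its left, z up, the work surface at z = 0. Lengths are in m, angles in rad, forces in N, time in s.
With the tool pointing down it reaches from about 0.425 to 0.875 m from the base axis. Payload 4.7 kg.
Tool frame: the origin (TCP) lies midway between the tips of the shut fingers; the grasp point (between the pads) lies 19 mm behind it; x points along the fingers, y is the direction in which the jaws open and shut, and the axes are right-handed (so a half turn about x gives the same grasp; the last joint's range is limited). The gripper opens to 87 mm and grips with 3 to 60 N. Pads are 19 mm wide; open, the fingers measure 117 mm over their backs; the gripper's body (75 mm by 190 mm) begins 51 mm behind the grasp point.
Start: joints at [1.119, 0.321, -0.07, 1.45, 0.023, 1.371, -0.057], TCP at [0.292, -0.581, 0.223] pointing down, gripper open.
Joint ranges: [-2.86, 2.86], [-0.3, 2.09], [-1.38, 1.24], [0.06, 2.45], [-1.56, 4.7], [0.09, 2.05], [-2.69, 2.69]. Speed limits (rad/s): [2.57, 2.57, 3.14, 3.14, 3.14, 3.14, 3.14].

INTERFACE

Orientations are given as a rotation vector (axis times angle).
In Python, from bench import ctrl gives the robot as it stands. The module is installed in compiled form; this text tells all that it offers.
- The arm moves only by the shell command python3 -m jog 'ROWS' [FORCE]. ROWS is JSON, a list of rows, each an object with "rot": the turn, a rotation vector about the tool's x, y, z in units of 5 degrees (1.0 is 5 degrees), a list of three; "travel": the shift along the tool's x, y, z in units of 0.3 m (1.0 is 0.3 m), a list of three; "jaw": the closure, from -1 (fully open) to 1 (shut), so that 0 is half open. In form: [{"rot": [ax, ay, az], "travel": [tx, ty, tz], "jaw": jaw}, ...]. A call has 1 to 8 rows; each row shifts and turns the commanded pose from where the row before left it, along the tool's axes as they then stand; what a row does not reach is not made up. A row lasts 1/10 s, in which the tool goes at most 50 mm and 8.59 degrees, less where a joint would pass 70% of its speed; a pose out of reach is approached as far as the arm can. A call with a number of a shift or a turn outside -1 to 1 is refused whole. A call with a gripper value outside its range is refused whole. The fingers move at their own pace and stop on an object; FORCE is the grip in N (left out, the last holds). Time passes only in rows, so rows that do not move let the fingers close. It gives the time, the measured TCP pose, the force and the opening at its end, in the units of the state.
- ctrl.get_state(): the state, without advancing time (a new reading comes with each control period).
- ctrl.get_image(name): name is "side" or "top" or "wrist"; returns the picture (384x512x3 uint8, red, green, blue); there is no depth.
- ctrl.camera_model(name): a dict with "mtx" (3x3 intrinsics, pixels), "k1" (the pictures are not rectified: a ray, as slopes to the right and down, at radius r is drawn at 1 + k1 r^2 times it, then the intrinsics apply), "extrinsics" (4x4, takes a point from world to camera coordinates); the wrist camera has in their place "hand_eye" (4x4, takes a point from camera to tool coordinates, whose origin is the TCP and whose axes are the tool frame's). Camera axes: x right, y up, looking along -z (the intrinsics and any distortion apply to the point x, -y, -z); pixel columns grow to the right and rows downward; lengths in m; the calibration is good to about 2 mm. A picture is of the moment at which its call begins: read the wrist's pose just before it. camera_model takes no time and is no camera call.
- ctrl.close_job(): hands the job in, once; it reports no verdict.
The state is a dict: "time": time; "joint_positions": joint angles; "qd": joint speeds; "joint_torque": joint torques, N m; "position": TCP position; "tool_rot": TCP orientation; "ft_force": force on the tool from outside, world axes, zero at the start; "torque": the same for the moment, N m; "grip_width": opening from 0.0 (shut) to 1.0 (fully open).
Only numpy, scipy, OpenCV 4.12 (cv2) and the standard library are available. Lean on these libraries where they do the work, as an engineer would, in place of code of your own. Each camera call takes 0.05 s, during which the arm holds its last target.

## Working session

There is one attempt and no reset: what is moved stays moved. The work goes in short steps, Python scripts to look and compute and a shell command to move; the robot and the scene stay as the last step left them, time stands still between calls to the robot, and variables do not carry over. Pictures are saved under pics/ and viewed, and the job is handed in when it is done.

```bash
mkdir -p pics; cat > h.py <<'E'
import numpy as np, cv2
from bench import ctrl
from scipy.spatial.transform import Rotation as R
def save(n,f):
    im=ctrl.get_image(n); cv2.imwrite(f'pics/{f}.png',im[:,:,::-1]); return im
def ray(n,u,v,st=None):
    m=ctrl.camera_model(n);K=np.array(m['mtx']);k1=m['k1']
    a=np.array([(u-K[0,2])/K[0,0],(v-K[1,2])/K[1,1]]);s=a.copy()
    for _ in range(30): s=a/(1+k1*(s@s))
    d=np.array([s[0],-s[1],-1.])
    if n=='wrist':
        H=np.array(m['hand_eye']);T=np.eye(4);T[:3,:3]=R.from_rotvec(st['tool_rot']).as_matrix();T[:3,3]=st['position'];M=T@H
    else: M=np.linalg.inv(np.array(m['extrinsics']))
    return M[:3,3],M[:3,:3]@d
def onz(n,u,v,z,st=None):
    o,d=ray(n,u,v,st);return o+d*(z-o[2])/d[2]
def proj(n,p,st=None):
    m=ctrl.camera_model(n);K=np.array(m['mtx']);k1=m['k1']
    if n=='wrist':
        H=np.array(m['hand_eye']);T=np.eye(4);T[:3,:3]=R.from_rotvec(st['tool_rot']).as_matrix();T[:3,3]=st['position'];E=np.linalg.inv(T@H)
    else: E=np.array(m['extrinsics'])
    q=E[:3,:3]@np.array(p)+E[:3,3];s=np.array([q[0],-q[1]])/-q[2];s=s*(1+k1*(s@s))
    return K[0,0]*s[0]+K[0,2],K[1,1]*s[1]+K[1,2]
def tri(n1,p1,n2,p2,st=None):
    o1,d1=ray(n1,*p1,st);o2,d2=ray(n2,*p2,st)
    A=np.stack([d1,-d2],1);t=np.linalg.lstsq(A,o2-o1,rcond=None)[0]
    a=o1+t[0]*d1;b=o2+t[1]*d2;return (a+b)/2,np.linalg.norm(a-b)
E
python3 - <<'E'
from h import *
np.set_printoptions(precision=4,suppress=True)
s=ctrl.get_state();print(s)
for n in('side','top','wrist'): save(n,n+'0')
for n in('side','top','wrist'):print(ctrl.camera_model(n))
print(R.from_rotvec(s['tool_rot']).as_matrix())
E
```

```text
{'time': 0.0, 'joint_positions': array([ 1.1191,  0.3218, -0.0701,  1.4516,  0.0226,  1.3708, -0.0569]), 'qd': array([ 0.0002, -0.0002,  0.0006,  0.001 ,  0.001 ,  0.0005,  0.0009]), 'joint_torque': array([ -0.0004, -49.1285,  -0.4044, -31.2534,  -0.064 ,   0.0437,
         0.0002]), 'position': array([ 0.2916, -0.5803,  0.2215]), 'tool_rot': array([ 1.9623,  0.4674, -1.9635]), 'ft_force': array([-0.6514, -0.2973,  0.6444]), 'torque': array([ 0.0017, -0.0213, -0.0111]), 'grip_width': 0.9987768330157116}
{'mtx': array([[386.827 ,   0.    , 252.4014],
       [  0.    , 386.827 , 187.2301],
       [  0.    ,   0.    ,   1.    ]]), 'k1': -0.0387074472582796, 'extrinsics': array([[-0.9623, -0.2717, -0.0137,  0.5481],
       [ 0.187 , -0.6974,  0.6918, -0.2819],
       [-0.1975,  0.6632,  0.7219, -0.6853],
       [ 0.    ,  0.    ,  0.    ,  1.    ]])}
{'mtx': array([[448.7327,   0.    , 254.0725],
       [  0.    , 448.7327, 184.101 ],
       [  0.    ,   0.    ,   1.    ]]), 'k1': 0.04589643656342817, 'extrinsics': array([[-0.0244, -0.9997, -0.0078, -0.1217],
       [ 0.9961, -0.025 ,  0.0845, -0.6186],
       [-0.0846, -0.0057,  0.9964, -1.3119],
       [ 0.    ,  0.    ,  0.    ,  1.    ]])}
{'mtx': array([[276.5415,   0.    , 255.2914],
       [  0.    , 276.5415, 186.0385],
       [  0.    ,   0.    ,   1.    ]]), 'k1': -0.018887087169296882, 'hand_eye': array([[ 0.0003,  0.284 , -0.9588, -0.1606],
       [ 1.    , -0.0002,  0.0002, -0.0001],
       [-0.0001, -0.9588, -0.284 , -0.0792],
       [ 0.    ,  0.    ,  0.    ,  1.    ]])}
[[-0.001   0.4491 -0.8935]
 [ 0.0016 -0.8935 -0.4491]
 [-1.     -0.0019  0.0001]]
```

View pics/side0.png

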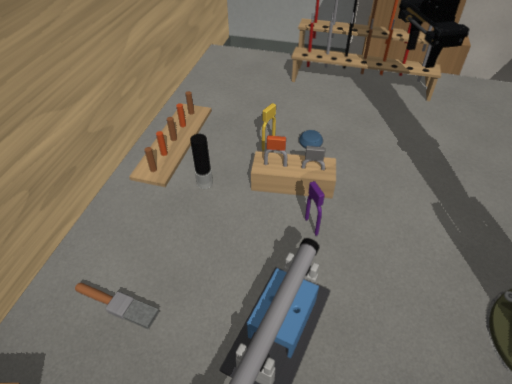

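View pics/top0.png

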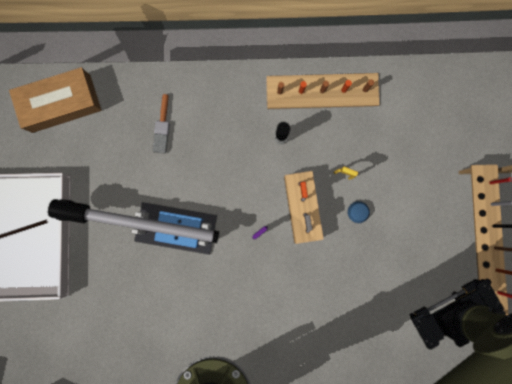

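View pics/wrist0.png

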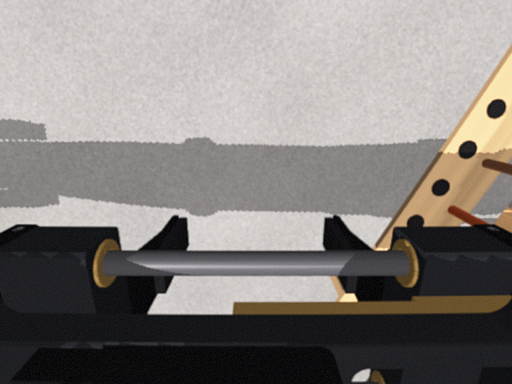

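```bash
python3 - <<'E'
import cv2
s=cv2.imread('pics/side0.png');t=cv2.imread('pics/top0.png')
cv2.imwrite('pics/s1.png',cv2.resize(s[90:240,230:350],None,fx=5,fy=4,interpolation=2)[:600])
cv2.imwrite('pics/s2.png',cv2.resize(s[230:384,200:350],None,fx=4,fy=3.9,interpolation=2)[:600])
cv2.imwrite('pics/t1.png',cv2.resize(t[150:270,120:380],None,fx=3,fy=3,interpolation=2))
E
```

```text
(no output)
```

View pics/s1.png

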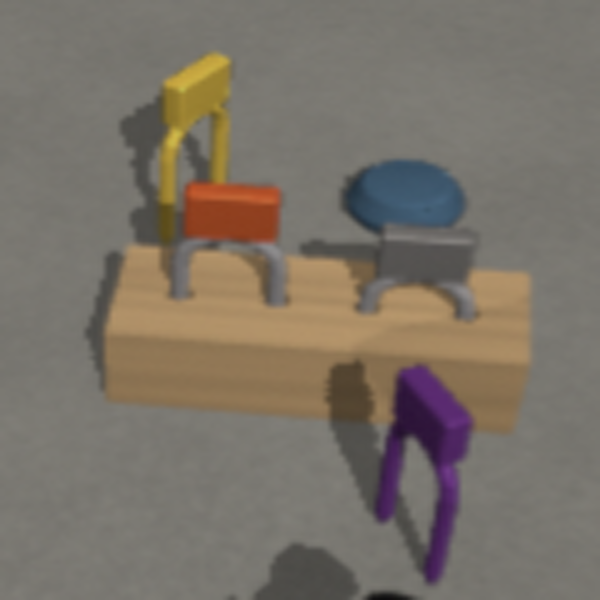

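View pics/s2.png

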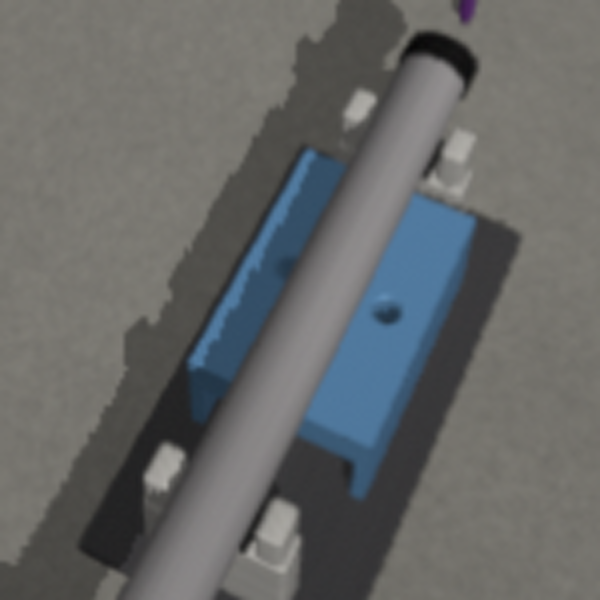

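View pics/t1.png

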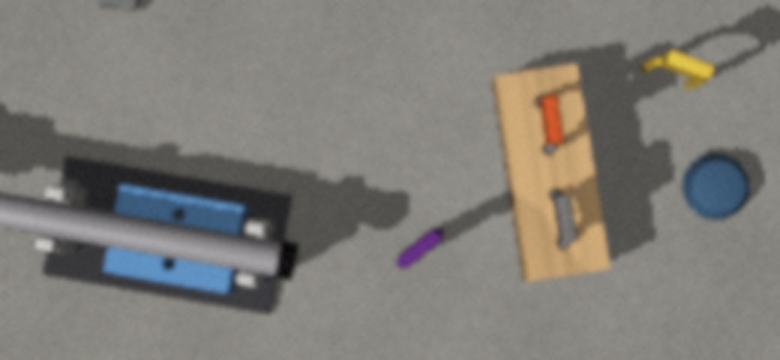

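```bash
python3 - <<'E'
from h import *
np.set_printoptions(precision=4,suppress=True)
t=cv2.imread('pics/top0.png');s=cv2.imread('pics/side0.png')
def mask(im,lo,hi,roi):
    h=cv2.cvtColor(im,cv2.COLOR_BGR2HSV);m=cv2.inRange(h,lo,hi);z=np.zeros_like(m);x0,x1,y0,y1=roi;z[y0:y1,x0:x1]=m[y0:y1,x0:x1]
    return z
mt=mask(t,(0,150,100),(14,255,255),(290,320,170,210));ms=mask(s,(0,150,100),(14,255,255),(255,300,125,160))
for m in(mt,ms):
    c=max(cv2.findContours(m,0,1)[0],key=cv2.contourArea);print(cv2.minAreaRect(c),cv2.boundingRect(c))
off=lambda a,x0,y0,f,g:(x0+(a[0]+.5)/f-.5,y0+(a[1]+.5)/g-.5)
T=lambda a:off(a,120,150,3,3);S1=lambda a:off(a,230,90,5,4);S2=lambda a:off(a,200,230,4,3.9)
print('holes top',[onz('top',*T(a),.07) for a in((180,214),(168,263))])
print('holes side',[onz('side',*S2(a),.07) for a in((387,313),(288,265))])
print('plate corners top', [onz('top',*T(a),.07) for a in((120,184),(245,206),(229,292),(105,272))])
print('plate corners side', [onz('side',*S2(a),.07) for a in((308,150),(475,218),(375,452),(192,362))])
print('base corners top', [onz('top',*T(a),.01) for a in((67,157),(290,194),(273,312),(43,275))])
print('rack top', [onz('top',*T(a),.06) for a in((494,75),(578,63),(611,268),(525,281))])
print('rack side', [onz('side',*S1(a),.06) for a in((125,245),(530,272),(527,360),(108,330))])
# grip top z: rack floor 60-48 + 130 = 142 top, centre .125
print('grip tri',tri('top',T((550,119)),'side',S1((233,212))))
print('grip top face side z.142',[onz('side',*S1(a),.142) for a in((188,184),(282,188),(278,197),(186,195))])
print('grip top-view',onz('top',*T((552,119)),.142))
print('legs entry side z.06',[onz('side',*S1(a),.06) for a in((179,297),(276,303))])
E
```

```text
((303.3799743652344, 189.16000366210938), (16.263456344604492, 5.798275947570801), 81.8698959350586) (300, 181, 8, 17)
((276.0, 142.5), (13.0, 18.0), 90.0) (267, 136, 19, 14)
holes top [array([0.511 , 0.0782, 0.07  ]), array([0.465, 0.09 , 0.07 ])]
holes side [array([0.4634, 0.0931, 0.07  ]), array([0.5102, 0.0817, 0.07  ])]
plate corners top [array([0.5411, 0.1352, 0.07  ]), array([0.5171, 0.0162, 0.07  ]), array([0.4362, 0.0325, 0.07  ]), array([0.458 , 0.1498, 0.07  ])]
plate corners side [array([0.5156, 0.0207, 0.07  ]), array([0.4344, 0.0365, 0.07  ]), array([0.4558, 0.1551, 0.07  ]), array([0.5382, 0.1371, 0.07  ])]
base corners top [array([0.5712, 0.2009, 0.01  ]), array([ 0.5286, -0.0214,  0.01  ]), array([ 0.4124, -0.0027,  0.01  ]), array([0.4547, 0.2248, 0.01  ])]
rack top [array([ 0.6378, -0.2257,  0.06  ]), array([ 0.6474, -0.3073,  0.06  ]), array([ 0.4496, -0.3317,  0.06  ]), array([ 0.4392, -0.2493,  0.06  ])]
rack side [array([ 0.6481, -0.3016,  0.06  ]), array([ 0.449 , -0.3285,  0.06  ]), array([ 0.4406, -0.2518,  0.06  ]), array([ 0.6354, -0.2256,  0.06  ])]
grip tri (array([ 0.5884, -0.2721,  0.1231]), np.float64(0.0017580979113515983))
grip top face side z.142 [array([ 0.6084, -0.2688,  0.142 ]), array([ 0.5662, -0.2762,  0.142 ]), array([ 0.5662, -0.2679,  0.142 ]), array([ 0.6068, -0.259 ,  0.142 ])]
grip top-view [ 0.5879 -0.2718  0.142 ]
legs entry side z.06 [array([ 0.61  , -0.2621,  0.06  ]), array([ 0.5635, -0.269 ,  0.06  ])]
```

Pictures: the orange grip sits at top (303,189) / side (276,142), and the grey one is nearer the robot. The blue plate shows holes at top (180,221) and (176,238), and in side view one clear hole at about (297,310). First I'll move over the plate for a wrist look.

```bash
python3 -m jog '[{"rot":[0,0,0],"travel":[-0.12,0,0],"jaw":0},{"rot":[0,0,0],"travel":[-0.11,-0.1,-0.1],"jaw":0},{"rot":[0,0,0],"travel":[0,-0.11,-0.1],"jaw":0},{"rot":[0,0,0],"travel":[0,-0.11,-0.1],"jaw":0},{"rot":[0,0,0],"travel":[0,-0.11,-0.1],"jaw":0},{"rot":[0,0,0],"travel":[0,-0.11,-0.1],"jaw":0},{"rot":[0,0,0],"travel":[0,-0.11,-0.1],"jaw":0},{"rot":[0,0,0],"travel":[0,-0.11,-0.1],"jaw":0}]' 30
python3 -m jog '[{"rot":[0,0,0],"travel":[0,-0.11,-0.1],"jaw":0},{"rot":[0,0,0],"travel":[0,-0.11,-0.1],"jaw":0},{"rot":[0,0,0],"travel":[0,-0.11,-0.1],"jaw":0},{"rot":[0,0,0],"travel":[0,-0.11,-0.1],"jaw":0},{"rot":[0,0,0],"travel":[0,-0.11,-0.1],"jaw":0},{"rot":[0,0,0],"travel":[0,-0.11,-0.1],"jaw":0},{"rot":[0,0,0],"travel":[0,-0.11,-0.1],"jaw":0},{"rot":[0,0,0],"travel":[0,-0.11,-0.1],"jaw":0}]'
python3 -m jog '[{"rot":[1,0,0],"travel":[0,0,0],"jaw":0},{"rot":[1,0,0],"travel":[0,0,0],"jaw":0},{"rot":[1,0,0],"travel":[0,0,0],"jaw":0},{"rot":[1,0,0],"travel":[0,0,0],"jaw":0},{"rot":[1,0,0],"travel":[0,0,0],"jaw":0},{"rot":[1,0,0],"travel":[0,0,0],"jaw":0},{"rot":[1,0,0],"travel":[0,0,0],"jaw":0},{"rot":[0.5,0,0],"travel":[0,0,0],"jaw":0}]'
python3 -m jog '[{"rot":[0,0,0],"travel":[0,0,0],"jaw":0},{"rot":[0,0,0],"travel":[0,0,0],"jaw":0}]'
python3 - <<'E'
from h import *
s=ctrl.get_state();print(s['position'],s['ft_force'],s['joint_positions']);print(R.from_rotvec(s['tool_rot']).as_matrix())
save('wrist','w1');print(s)
import pickle;pickle.dump(s,open('s1.pkl','wb'))
E
```

```text
time: 0.95
position: [0.3763, -0.2836, 0.2891]
tool_rot: [1.962, 0.465, -1.962]
ft_force: [1.9, -0.4, -0.2]
grip_width: 0.505
time: 1.75
position: [0.472, 0.0598, 0.2892]
tool_rot: [1.962, 0.464, -1.962]
ft_force: [0.5, -0.8, 0.1]
grip_width: 0.502
time: 2.55
position: [0.4718, 0.0581, 0.289]
tool_rot: [-2.121, 0.204, 2.121]
ft_force: [-0.2, 0.0, -0.4]
grip_width: 0.501
time: 2.75
position: [0.4719, 0.0581, 0.2891]
tool_rot: [-2.123, 0.2, 2.123]
ft_force: [0.4, -0.8, -0.2]
grip_width: 0.504
[0.47192557 0.05810857 0.28909148] [ 0.43978252 -0.81768013 -0.24304048] [ 0.61590125 -0.06851279 -0.74685036  1.7363084  -0.04672572  1.45601577
 -1.88276183]
[[-2.77602357e-04 -1.86458447e-01 -9.82462809e-01]
 [-1.42307234e-04 -9.82462829e-01  1.86458491e-01]
 [-9.99999951e-01  1.91572881e-04  2.46199611e-04]]
{'time': 2.75, 'joint_positions': array([ 0.61590125, -0.06851279, -0.74685036,  1.7363084 , -0.04672572,
        1.45601577, -1.88276183]), 'qd': array([-0.00116825,  0.00123488,  0.00110544, -0.00216807, -0.00122932,
       -0.00143044, -0.00341794]), 'joint_torque': array([ 1.81143824e-02, -2.03198844e+01,  1.41238868e+00, -3.17829180e+01,
        3.07841197e-03, -8.09435640e-02, -2.54105375e-02]), 'position': array([0.47192557, 0.05810857, 0.28909148]), 'tool_rot': array([-2.12283718,  0.1998664 ,  2.12339814]), 'ft_force': array([ 0.43978252, -0.81768013, -0.24304048]), 'torque': array([0.0812771 , 0.04526354, 0.0205895 ]), 'grip_width': 0.5044275184419871}
```

View pics/w1.png

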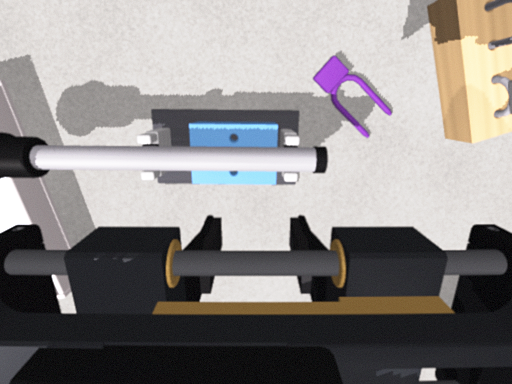

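```bash
python3 - <<'E'
from h import *
import pickle
np.set_printoptions(precision=4,suppress=True)
s=pickle.load(open('s1.pkl','rb'))
im=cv2.imread('pics/w1.png');cv2.imwrite('pics/w1c.png',cv2.resize(im[95:205,140:340],None,fx=4,fy=4,interpolation=2))
h=cv2.cvtColor(im,cv2.COLOR_BGR2HSV);m=cv2.inRange(h,(95,100,120),(120,255,255));m[:,:180]=0;m[:,290:]=0
for a,b in((125,150),(168,188)):
    ys,xs=np.where(m[a:b]);print(a,xs.min(),xs.max(),ys.min()+a,ys.max()+a)
def hole(u0,v0,r=7):
    g=255-im[v0-r:v0+r+1,u0-r:u0+r+1].max(2).astype(float);w=np.clip(g-60,0,None);print(g.astype(int)[::2,::2])
    yy,xx=np.mgrid[-r:r+1,-r:r+1];return u0+(w*xx).sum()/w.sum(),v0+(w*yy).sum()/w.sum()
p=hole(234,138);q=hole(234,172,4)
print(p,q,onz('wrist',*p,.07,s),onz('wrist',*q,.07,s))
for u,v in((189,123.5),(277.5,123.5),(278,184.5),(189,184.5)):print(onz('wrist',u,v,.07,s))
E
```

```text
125 188 278 125 146
168 191 276 172 183
[[ 44  43  42  42  42  44  42  41]
 [ 42  43  59  81  63  43  44  44]
 [ 43  59 148 180 160  84  39  43]
 [ 45  81 166 184 184 135  42  39]
 [ 42  73 135 160 168 109  46  45]
 [ 44  50  87 104  97  67  41  43]
 [ 44  37  46  54  48  44  39  42]
 [ 45  42  45  44  43  44  44  44]]
[[ 14  13  13  14  15]
 [ 39  43  55  52  18]
 [ 79 129 131 109   3]
 [ 17  97 100  35   1]
 [  0   4   5   1   1]]
(np.float64(233.4670599803343), np.float64(137.2440511307768)) (np.float64(233.33710801393727), np.float64(172.25783972125436)) [0.5126 0.0814 0.07  ] [0.4646 0.0918 0.07  ]
[0.5417 0.1364 0.07  ]
[0.5195 0.0195 0.07  ]
[0.4351 0.0328 0.07  ]
[0.4589 0.1579 0.07  ]
```

View pics/w1c.png

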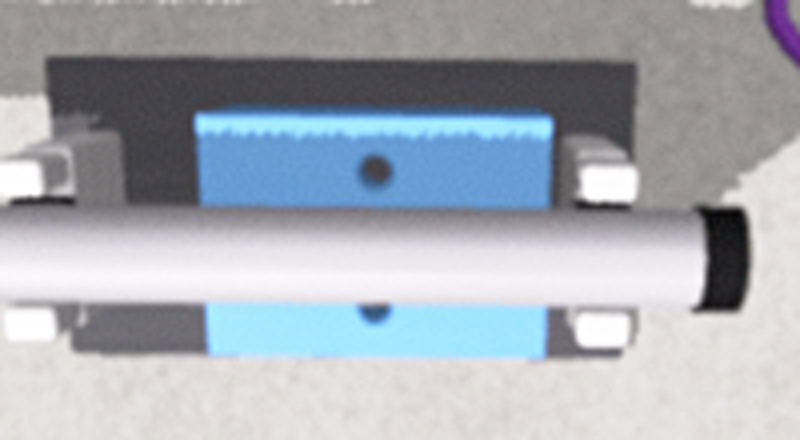

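```bash
python3 -m jog '[{"rot":[0,0,0],"travel":[0,0.126,-0.073],"jaw":0},{"rot":[0,0,0],"travel":[0,0.126,-0.073],"jaw":0},{"rot":[0,0,0],"travel":[0,0.126,-0.073],"jaw":0},{"rot":[0,0,0],"travel":[0,0.126,-0.073],"jaw":0},{"rot":[0,0,0],"travel":[0,0.126,-0.073],"jaw":0},{"rot":[0,0,0],"travel":[0,0.126,-0.073],"jaw":0},{"rot":[0,0,0],"travel":[0,0.126,-0.073],"jaw":0},{"rot":[0,0,0],"travel":[0,0.126,-0.073],"jaw":0}]'
python3 -m jog '[{"rot":[-0.9,0,0],"travel":[0,0,0],"jaw":0},{"rot":[-0.9,0,0],"travel":[0,0,0],"jaw":0},{"rot":[-0.9,0,0],"travel":[0,0,0],"jaw":0},{"rot":[-0.9,0,0],"travel":[0,0,0],"jaw":0},{"rot":[0,0,0],"travel":[0,0,0],"jaw":0},{"rot":[0,0,0],"travel":[0,0,0],"jaw":0}]'
python3 - <<'E'
from h import *
s=ctrl.get_state();print(s['position'],s['ft_force'],s['joint_positions']);print(R.from_rotvec(s['tool_rot']).as_matrix())
im=save('wrist','w2')
import pickle;pickle.dump(s,open('s2.pkl','wb'))
cv2.imwrite('pics/w2c.png',cv2.resize(im[60:260,150:350,::-1],None,fx=3,fy=3,interpolation=2))
E
```

```text
time: 3.6
position: [0.5878, -0.2737, 0.2889]
tool_rot: [-2.122, 0.201, 2.123]
ft_force: [0.1, -0.3, 0.7]
grip_width: 0.5
time: 4.2
position: [0.5874, -0.2719, 0.289]
tool_rot: [2.157, 0.134, -2.158]
ft_force: [-0.0, -0.2, -0.3]
grip_width: 0.497
[ 0.58736646 -0.2718561   0.28901971] [-0.02718481 -0.24264486 -0.30754908] [ 0.82210859  0.34522496 -0.57186319  1.33674137  0.18447163  1.51254787
 -1.18031531]
[[-3.29934023e-04  1.23530887e-01 -9.92340673e-01]
 [ 1.26203094e-04 -9.92340714e-01 -1.23530934e-01]
 [-9.99999938e-01 -1.65993522e-04  3.11816983e-04]]
```

View pics/w2.png

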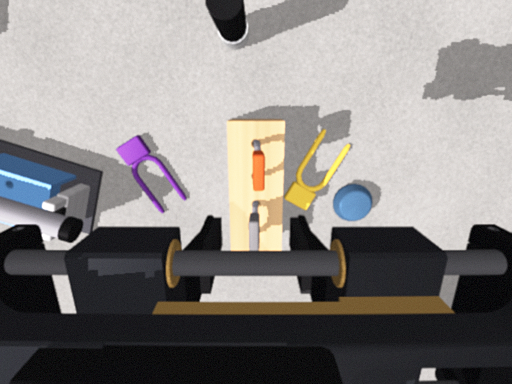

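View pics/w2c.png

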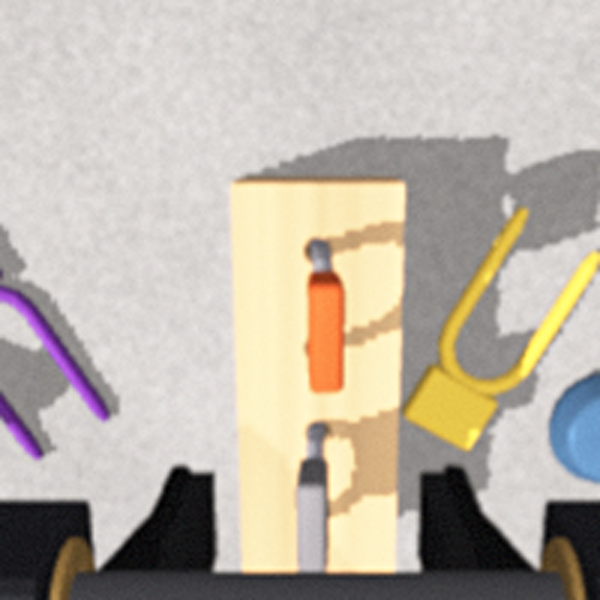

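```bash
python3 - <<'E'
from h import *
import pickle
np.set_printoptions(precision=4,suppress=True)
s=pickle.load(open('s2.pkl','rb'))
f=lambda a:(150+(a[0]+.5)/3-.5,60+(a[1]+.5)/3-.5)
P=[onz('wrist',*f(a),.142,s) for a in((309,283),(341,283),(344,390),(309,392))];print(np.array(P));c=np.mean(P,0);print(c)
Rm=R.from_rotvec(s['tool_rot']).as_matrix();print('tool delta',Rm.T@(c-s['position'])/.3)
E
```

```text
[[ 0.6121 -0.2653  0.142 ]
 [ 0.6136 -0.2771  0.142 ]
 [ 0.5722 -0.2838  0.142 ]
 [ 0.5697 -0.2704  0.142 ]]
[ 0.5919 -0.2741  0.142 ]
tool delta [ 0.4901  0.0095 -0.0141]
```

```bash
python3 -m jog '[{"rot":[0,0,0],"travel":[0.12,0.005,-0.009],"jaw":0},{"rot":[0,0,0],"travel":[0.13,0,0],"jaw":0},{"rot":[0,0,0],"travel":[0.13,0,0],"jaw":0},{"rot":[0,0,0],"travel":[0.12,0,0],"jaw":0},{"rot":[0,0,0],"travel":[0.06,0,0],"jaw":0},{"rot":[0,0,0],"travel":[0.05,0,0],"jaw":0},{"rot":[0,0,0],"travel":[0,0,0],"jaw":0},{"rot":[0,0,0],"travel":[0,0,0],"jaw":0}]'
python3 - <<'E'
from h import *
s=ctrl.get_state();print(s['position'],s['ft_force'])
im=save('wrist','w3')
E
```

```text
time: 5.05
position: [0.5909, -0.2731, 0.1071]
tool_rot: [2.158, 0.135, -2.155]
ft_force: [0.6, 0.2, 1.0]
grip_width: 0.501
[ 0.59094464 -0.27308573  0.1071195 ] [0.61125397 0.2048195  0.96827424]
```

View pics/w3.png

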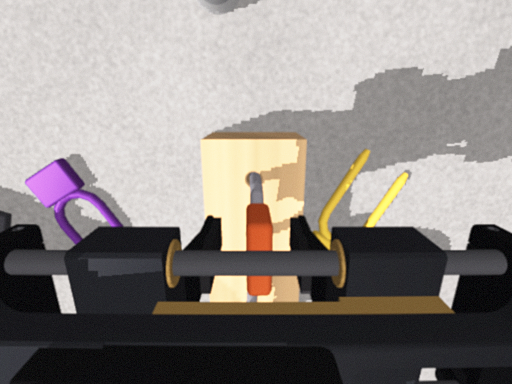

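The orange grip (about 259,248) lies centred between the fingers. Closing on it.

```bash
python3 -m jog '[{"rot":[0,0,0],"travel":[0,0,0],"jaw":1},{"rot":[0,0,0],"travel":[0,0,0],"jaw":1},{"rot":[0,0,0],"travel":[0,0,0],"jaw":1},{"rot":[0,0,0],"travel":[0,0,0],"jaw":1},{"rot":[0,0,0],"travel":[0,0,0],"jaw":1},{"rot":[0,0,0],"travel":[0,0,0],"jaw":1}]' 40
python3 -m jog '[{"rot":[0,0,0],"travel":[-0.03,0,0],"jaw":1},{"rot":[0,0,0],"travel":[-0.05,0,0],"jaw":1},{"rot":[0,0,0],"travel":[-0.07,0,0],"jaw":1},{"rot":[0,0,0],"travel":[-0.1,0,0],"jaw":1},{"rot":[0,0,0],"travel":[-0.1,0,0],"jaw":1},{"rot":[0,0,0],"travel":[-0.1,0,0],"jaw":1},{"rot":[0,0,0],"travel":[-0.07,0,0],"jaw":1},{"rot":[0,0,0],"travel":[0,0,0],"jaw":1}]'
python3 - <<'E'
from h import *
s=ctrl.get_state();print(s['position'],s['ft_force'],s['grip_width']);save('wrist','w4');save('side','side4')
E
```

```text
time: 5.7
position: [0.5904, -0.2728, 0.1065]
tool_rot: [2.157, 0.136, -2.156]
ft_force: [0.5, -0.4, 1.4]
grip_width: 0.158
time: 6.5
position: [0.5922, -0.2733, 0.2672]
tool_rot: [2.162, 0.131, -2.148]
ft_force: [0.5, -0.0, -2.4]
grip_width: 0.161
[ 0.59217102 -0.27333258  0.26724816] [ 0.45142437 -0.03807936 -2.41420959] 0.16102614088050193
```

View pics/w4.png

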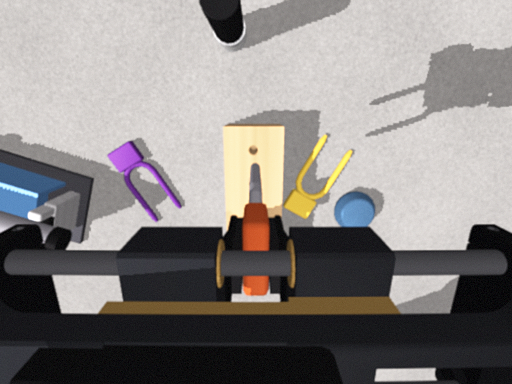

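View pics/side4.png

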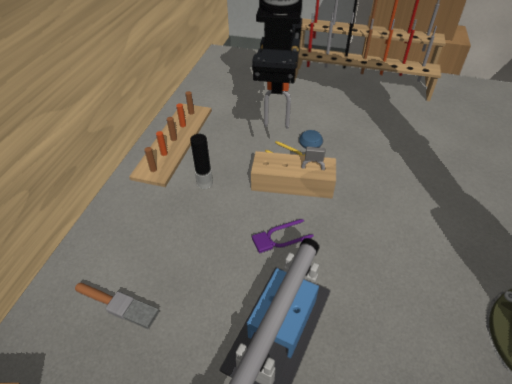

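```bash
python3 -m jog '[{"rot":[0,0,0],"travel":[0,-0.08,0.012],"jaw":1},{"rot":[0,0,0],"travel":[0,-0.14,0.022],"jaw":1},{"rot":[0,0,0],"travel":[0,-0.14,0.022],"jaw":1},{"rot":[0,0,0],"travel":[0,-0.14,0.022],"jaw":1},{"rot":[0,0,0],"travel":[0,-0.14,0.022],"jaw":1},{"rot":[0,0,0],"travel":[0,-0.14,0.022],"jaw":1},{"rot":[0,0,0],"travel":[0,-0.14,0.022],"jaw":1},{"rot":[0,0,0],"travel":[0,-0.14,0.022],"jaw":1}]'
python3 -m jog '[{"rot":[0,0,0],"travel":[0,-0.11,0.02],"jaw":1},{"rot":[0,0,0],"travel":[0,-0.06,0.01],"jaw":1},{"rot":[0.9,0,0],"travel":[0,0,0],"jaw":1},{"rot":[0.9,0,0],"travel":[0,0,0],"jaw":1},{"rot":[0.9,0,0],"travel":[0,0,0],"jaw":1},{"rot":[0.9,0,0],"travel":[0,0,0],"jaw":1},{"rot":[0,0,0],"travel":[0,0,0],"jaw":1},{"rot":[0,0,0],"travel":[0,0,0],"jaw":1}]'
python3 - <<'E'
from h import *
import pickle
s=ctrl.get_state();print(s['position'],s['ft_force'],s['grip_width']);print(R.from_rotvec(s['tool_rot']).as_matrix())
pickle.dump(s,open('s5.pkl','wb'))
a=save('wrist','w5');b=save('side','side5');c=save('top','top5')
cv2.imwrite('pics/side5c.png',cv2.resize(b[130:330,210:360,::-1],None,fx=4,fy=3,interpolation=2))
cv2.imwrite('pics/top5c.png',cv2.resize(c[180:270,120:260,::-1],None,fx=5,fy=5,interpolation=2))
E
```

```text
time: 7.4
position: [0.4992, 0.0376, 0.2604]
tool_rot: [2.153, 0.135, -2.16]
ft_force: [0.8, -0.1, -1.7]
grip_width: 0.159
time: 8.2
position: [0.4851, 0.0856, 0.2611]
tool_rot: [-2.121, 0.199, 2.126]
ft_force: [-0.1, 0.4, -2.1]
grip_width: 0.152
[0.48507124 0.08559531 0.2611496 ] [-0.1471138   0.412915   -2.12610644] 0.15157417090597844
[[-2.00674945e-03 -1.85810844e-01 -9.82583484e-01]
 [-1.75517857e-04 -9.82585382e-01  1.85811561e-01]
 [-9.99997971e-01  5.45338195e-04  1.93918955e-03]]
```

View pics/w5.png

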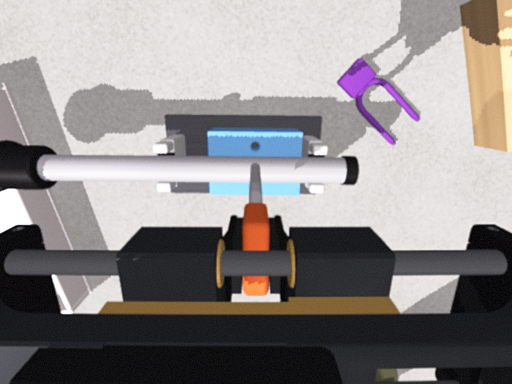

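View pics/side5c.png

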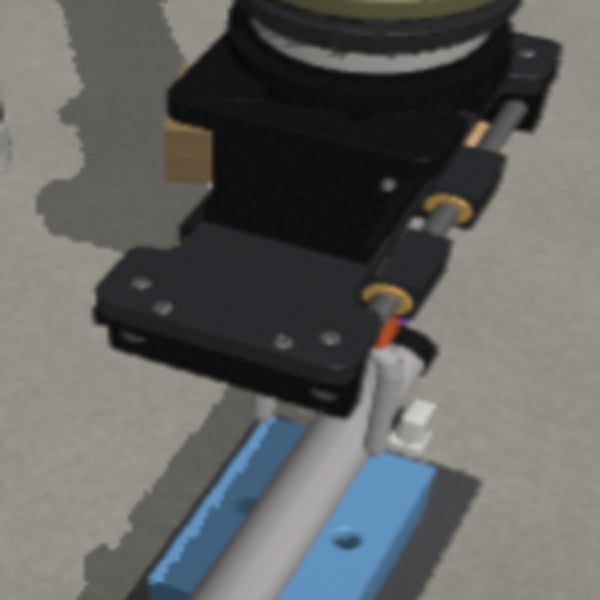

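View pics/top5c.png

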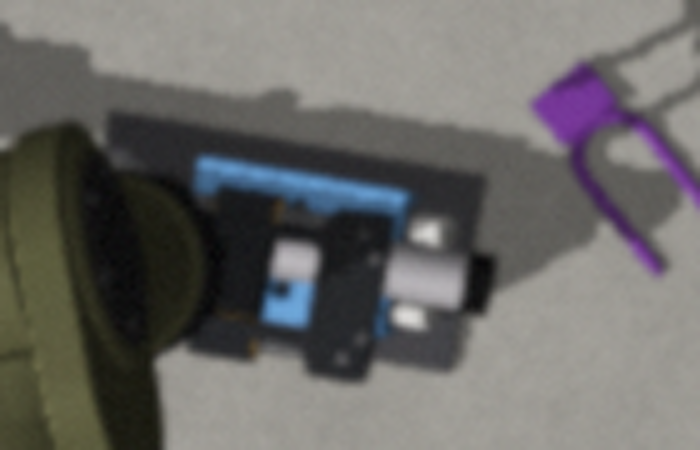

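```bash
python3 - <<'E'
from h import *
import pickle
np.set_printoptions(precision=4,suppress=True)
s=pickle.load(open('s5.pkl','rb'));Rm=R.from_rotvec(s['tool_rot']).as_matrix()
f=lambda a:(210+(a[0]+.5)/4-.5,130+(a[1]+.5)/3-.5)
zt=s['position'][2]-.094
a=onz('side',*f((376,449)),zt);b=onz('side',*f((263,416)),zt);m=(a+b)/2
print(zt,a,b,np.linalg.norm(a-b),m,'tool off',Rm.T@(m-s['position']))
h=onz('side',*f((347,538)),.07);print('near hole side',h)
im=cv2.imread('pics/w5.png')
def hole(u0,v0,r=7):
    w=np.clip(255-im[v0-r:v0+r+1,u0-r:u0+r+1].max(2).astype(float)-60,0,None)
    yy,xx=np.mgrid[-r:r+1,-r:r+1];return u0+(w*xx).sum()/w.sum(),v0+(w*yy).sum()/w.sum()
p=hole(255,146);print(p);q=onz('wrist',*p,.07,s);mid=q-.0235*np.array([.9825,-.186,0]);print(q,'mid',mid,'tool off',Rm.T@(mid-s['position']))
# tube centre line from wrist edges at cols 60..140 (horizontal)
cv2.imwrite('pics/w5c.png',cv2.resize(im[110:310,180:330],None,fx=4,fy=3,interpolation=2))
E
```

```text
0.16714959609845018 [0.4597 0.0891 0.1671] [0.5064 0.0814 0.1671] 0.047352945081969126 [0.4831 0.0853 0.1671] tool off [0.094  0.0006 0.0017]
near hole side [0.4637 0.0915 0.07  ]
(np.float64(254.7326696832579), np.float64(145.45828054298642))
[0.5129 0.0818 0.07  ] mid [0.4898 0.0861 0.07  ] tool off [ 0.1911 -0.0015 -0.005 ]
```

View pics/w5c.png

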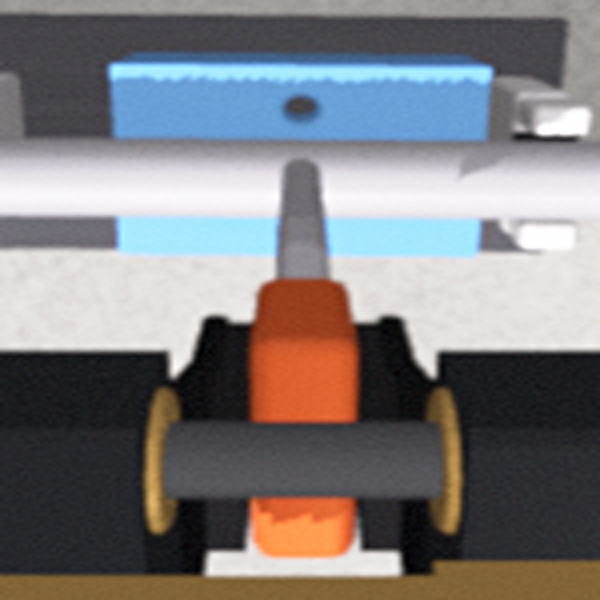

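```bash
python3 - <<'E'
from h import *
import pickle
np.set_printoptions(precision=4,suppress=True)
s=pickle.load(open('s5.pkl','rb'));Rm=R.from_rotvec(s['tool_rot']).as_matrix()
f=lambda a:(180+(a[0]+.5)/4-.5,110+(a[1]+.5)/3-.5)
t=onz('wrist',*f((301,160)),.167,s);print(t,'tool',Rm.T@(t-s['position']),'expect z far edge -.0235-.0025')
# block top-face near & far edges at z grip centre+.017
for v in(340,525):
  t=onz('wrist',*f((303,v)),s['position'][2]+.0355,s);print(Rm.T@(t-s['position']))
# tube centre
g=cv2.imread('pics/w5.png')
f2=[onz('wrist',*f((80,v)),.098,s) for v in(139,216)];print(f2)
o1,d1=ray('wrist',*f((80,139)),s);o2,d2=ray('wrist',*f((80,216)),s)
d=d1/np.linalg.norm(d1)+d2/np.linalg.norm(d2);c=o1+d*(.098-o1[2])/d[2];ax=np.array([.186,.9825,0]);e=np.array([.9825,-.186,0]);print('tube x rel TCP',e@(c-s['position']))
E
```

```text
[0.5106 0.0819 0.167 ] tool [ 0.0941 -0.0012 -0.0259] expect z far edge -.0235-.0025
[-0.0355 -0.0007 -0.0229]
[-0.0355 -0.0007  0.0126]
[array([0.5168, 0.1474, 0.098 ]), array([0.4861, 0.155 , 0.098 ])]
tube x rel TCP 0.004072444392393589
```

```bash
python3 -m jog '[{"rot":[0,0,0],"travel":[0,-0.004,-0.014],"jaw":1},{"rot":[0,0,0],"travel":[0.06,0,0],"jaw":1},{"rot":[0,0,0],"travel":[0.07,0,0],"jaw":1},{"rot":[0,0,0],"travel":[0,0,0],"jaw":1},{"rot":[0,0,0],"travel":[0,0,0],"jaw":1},{"rot":[0,0,0],"travel":[0,0,0],"jaw":1}]'
python3 - <<'E'
from h import *
import pickle
s=ctrl.get_state();print(s['position'],s['ft_force'],s['grip_width']);print(R.from_rotvec(s['tool_rot']).as_matrix())
pickle.dump(s,open('s6.pkl','wb'))
a=save('wrist','w6');b=save('side','side6')
cv2.imwrite('pics/m6.png',np.hstack([cv2.resize(b[180:330,250:350,::-1],None,fx=4,fy=4,interpolation=2),cv2.resize(a[110:260,205:305,::-1],None,fx=4,fy=4,interpolation=2)]))
E
```

```text
time: 8.95
position: [0.4909, 0.0864, 0.2243]
tool_rot: [-2.124, 0.2, 2.121]
ft_force: [0.6, -0.9, -1.5]
grip_width: 0.157
[0.49092788 0.08640825 0.22434163] [ 0.59772932 -0.88442551 -1.48797724] 0.1571232470202329
[[ 1.70885705e-03 -1.87421193e-01 -9.82278156e-01]
 [ 1.97532727e-04 -9.82279508e-01  1.87421795e-01]
 [-9.99998520e-01 -5.14309138e-04 -1.64155345e-03]]
```

View pics/m6.png

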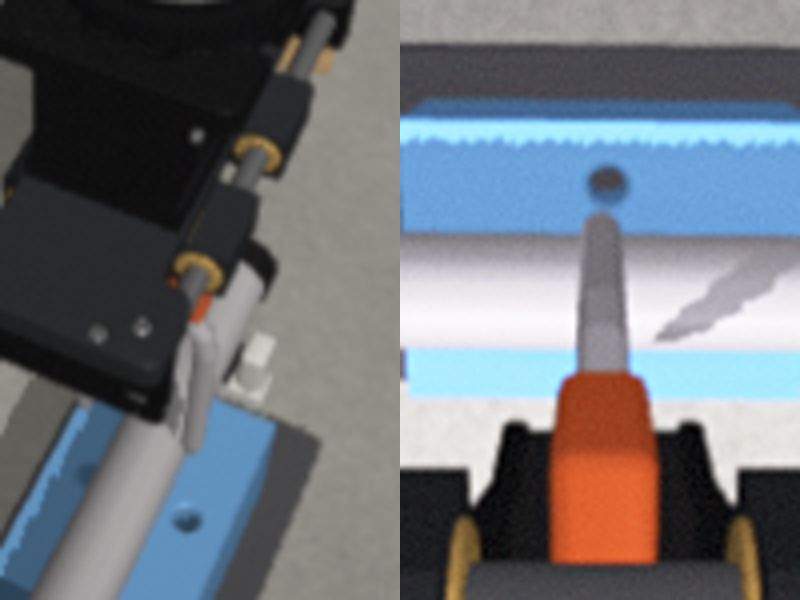

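```bash
python3 - <<'E'
from h import *
import pickle
np.set_printoptions(precision=4,suppress=True)
s=pickle.load(open('s6.pkl','rb'));Rm=R.from_rotvec(s['tool_rot']).as_matrix();P=s['position'];e=np.array([.9825,-.187,0])
f=lambda a:(205+(a[0]+.5)/4-.5,110+(a[1]+.5)/4-.5)
im=cv2.imread('pics/w6.png')
t=onz('wrist',*f((201,212)),P[2]-.094,s);print('tip far edge',Rm.T@(t-P))
q=onz('wrist',*f((207.5,184)),.07,s);print('hole',q,'mid off',Rm.T@(q-.0235*e-P))
o1,d1=ray('wrist',*f((80,233)),s);o2,d2=ray('wrist',*f((80,348)),s)
d=d1/np.linalg.norm(d1)+d2/np.linalg.norm(d2);c=o1+d*(.098-o1[2])/d[2];print('tube x rel TCP',e@(c-P))
g=lambda a:(250+(a[0]+.5)/4-.5,180+(a[1]+.5)/4-.5)
a=onz('side',*g((195,448)),P[2]-.094);h=onz('side',*g((187,519)),.07);print('side tip',a,'hole',h,'hole-tip tool',Rm.T@(h-a))
E
```

```text
tip far edge [ 0.094  -0.0012 -0.0263]
hole [0.5127 0.0817 0.07  ] mid off [0.1543 0.0006 0.0015]
tube x rel TCP -0.0017203238256625025
side tip [0.4648 0.0914 0.1303] hole [0.4636 0.0922 0.07  ] hole-tip tool [ 0.0603 -0.0004  0.0014]
```

```bash
python3 -m jog '[{"rot":[0,0,0],"travel":[0,0.003,0.005],"jaw":1},{"rot":[0,0,0],"travel":[0.04,0,0],"jaw":1},{"rot":[0,0,0],"travel":[0.06,0,0],"jaw":1},{"rot":[0,0,0],"travel":[0.04,0,0],"jaw":1},{"rot":[0,0,0],"travel":[0.02,0,0],"jaw":1},{"rot":[0,0,0],"travel":[0,0,0],"jaw":1},{"rot":[0,0,0],"travel":[0,0,0],"jaw":1}]'
python3 - <<'E'
from h import *
import pickle
s=ctrl.get_state();print(s['position'],s['ft_force'],s['grip_width']);print(R.from_rotvec(s['tool_rot']).as_matrix())
pickle.dump(s,open('s7.pkl','wb'))
a=save('wrist','w7');b=save('side','side7')
cv2.imwrite('pics/m7.png',np.hstack([cv2.resize(b[180:330,250:350,::-1],None,fx=4,fy=4,interpolation=2),cv2.resize(a[110:260,205:305,::-1],None,fx=4,fy=4,interpolation=2)]))
E
```

```text
time: 9.75
position: [0.4888, 0.0857, 0.1755]
tool_rot: [-2.123, 0.201, 2.122]
ft_force: [0.3, 0.6, -2.6]
grip_width: 0.16
[0.48879436 0.08571213 0.17553134] [ 0.28697445  0.6472907  -2.5594472 ] 0.15960679082570747
[[ 4.90425243e-04 -1.87473965e-01 -9.82269450e-01]
 [ 1.45757321e-04 -9.82269544e-01  1.87474055e-01]
 [-9.99999869e-01 -2.35114973e-04 -4.54404077e-04]]
```

View pics/m7.png

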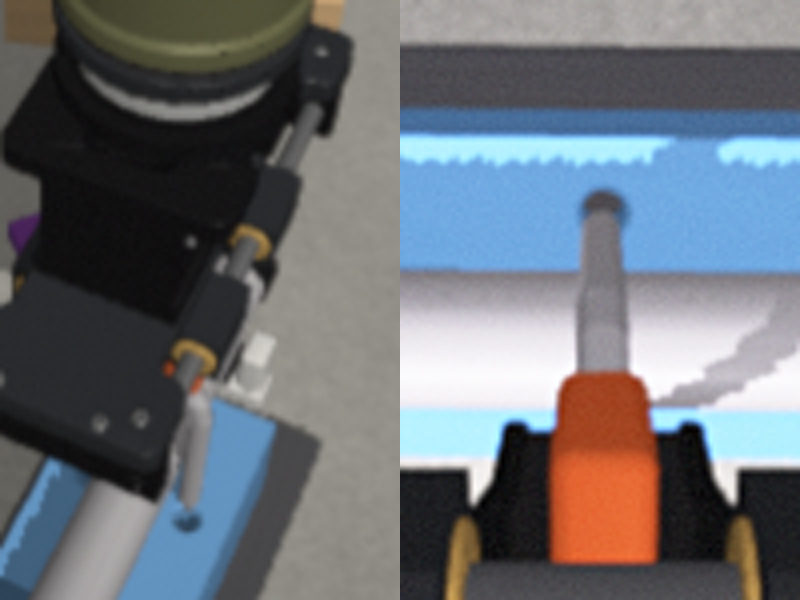

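Both views show the tips lined up with the holes (side hole at ~(187,520), tip just above it). Pushing in gradually.

```bash
python3 -m jog '[{"rot":[0,0,0],"travel":[0.02,0.001,0],"jaw":1},{"rot":[0,0,0],"travel":[0.02,0,0],"jaw":1},{"rot":[0,0,0],"travel":[0.02,0,0],"jaw":1},{"rot":[0,0,0],"travel":[0,0,0],"jaw":1},{"rot":[0,0,0],"travel":[0,0,0],"jaw":1}]'
python3 - <<'E'
from h import *
s=ctrl.get_state();print(s['position'],s['ft_force'],s['torque'],s['grip_width'])
E
```

```text
time: 10.35
position: [0.4882, 0.0853, 0.1569]
tool_rot: [-2.122, 0.201, 2.123]
ft_force: [0.5, -1.2, -2.4]
grip_width: 0.158
[0.48823334 0.08530226 0.15694531] [ 0.48667982 -1.22139191 -2.35831232] [0.09009945 0.02857178 0.01992015] 0.15804650938492365
```

```bash
python3 -m jog '[{"rot":[0,0,0],"travel":[0.02,0,0],"jaw":1},{"rot":[0,0,0],"travel":[0.02,0,0],"jaw":1},{"rot":[0,0,0],"travel":[0.02,0,0],"jaw":1},{"rot":[0,0,0],"travel":[0.02,0,0],"jaw":1},{"rot":[0,0,0],"travel":[0,0,0],"jaw":1},{"rot":[0,0,0],"travel":[0,0,0],"jaw":1}]' 60
python3 - <<'E'
from h import *
s=ctrl.get_state();print(s['position'],s['ft_force'],s['torque'],s['grip_width'])
E
```

```text
time: 10.95
position: [0.4885, 0.0852, 0.133]
tool_rot: [-2.122, 0.201, 2.123]
ft_force: [-0.0, -0.3, -3.1]
grip_width: 0.159
[0.48847006 0.08517583 0.13299315] [-0.03113447 -0.30932051 -3.09948651] [-0.04027568 -0.15812425  0.01130428] 0.15883461398015153
```

```bash
python3 -m jog '[{"rot":[0,0,0],"travel":[0.02,0,0],"jaw":1},{"rot":[0,0,0],"travel":[0.015,0,0],"jaw":1},{"rot":[0,0,0],"travel":[0,0,0],"jaw":1},{"rot":[0,0,0],"travel":[0,0,0],"jaw":1}]' 60
python3 - <<'E'
from h import *
s=ctrl.get_state();print(s['position'],s['ft_force'],s['torque'],s['grip_width'])
a=save('wrist','w8');b=save('side','side8')
cv2.imwrite('pics/m8.png',np.hstack([cv2.resize(b[180:330,250:350,::-1],None,fx=4,fy=4,interpolation=2),cv2.resize(a[110:260,205:305,::-1],None,fx=4,fy=4,interpolation=2)]))
E
```

```text
time: 11.35
position: [0.4877, 0.0856, 0.1218]
tool_rot: [-2.121, 0.2, 2.124]
ft_force: [1.5, 1.7, -5.9]
grip_width: 0.155
[0.48772383 0.08560304 0.12177633] [ 1.45092877  1.70137966 -5.9434902 ] [ 0.42707488 -0.34212656 -0.02029363] 0.15463400034715893
```

View pics/m8.png

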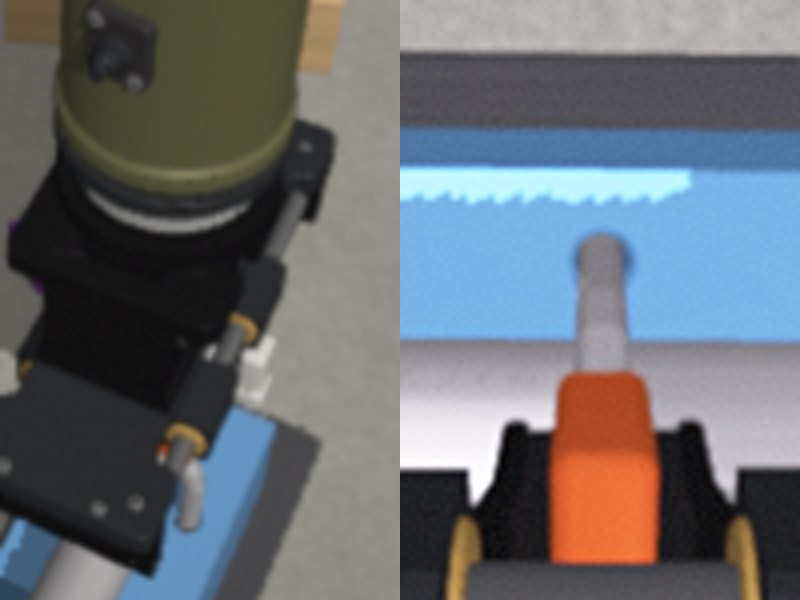

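```bash
python3 -m jog '[{"rot":[0,0,0],"travel":[0.01,0,0],"jaw":1},{"rot":[0,0,0],"travel":[0,0,0],"jaw":1},{"rot":[0,0,0],"travel":[0,0,0],"jaw":1}]'
python3 -m jog '[{"rot":[0,0,0],"travel":[0.01,0,0],"jaw":1},{"rot":[0,0,0],"travel":[0,0,0],"jaw":1},{"rot":[0,0,0],"travel":[0,0,0],"jaw":1}]'
```

```text
time: 11.75
position: [0.4883, 0.0854, 0.1196]
tool_rot: [-2.122, 0.201, 2.123]
ft_force: [-0.4, 2.6, -4.7]
grip_width: 0.155
time: 12.05
position: [0.4888, 0.0852, 0.1168]
tool_rot: [-2.123, 0.201, 2.121]
ft_force: [1.2, -0.1, -3.4]
grip_width: 0.153
```

```bash
python3 -m jog '[{"rot":[0,0,0],"travel":[0.006,0,0],"jaw":1},{"rot":[0,0,0],"travel":[0,0,0],"jaw":1},{"rot":[0,0,0],"travel":[0,0,0],"jaw":1}]'
python3 - <<'E'
from h import *
s=ctrl.get_state();print(s['position'],s['ft_force'],s['torque'],s['grip_width'])
a=save('wrist','w9');b=save('side','side9')
cv2.imwrite('pics/m9.png',np.hstack([cv2.resize(b[180:330,250:350,::-1],None,fx=4,fy=4,interpolation=2),cv2.resize(a[150:300,205:305,::-1],None,fx=4,fy=4,interpolation=2)]))
E
```

```text
time: 12.35
position: [0.489, 0.0852, 0.1166]
tool_rot: [-2.124, 0.202, 2.122]
ft_force: [-2.9, -0.6, 8.6]
grip_width: 0.158
[0.48903868 0.08521624 0.11656549] [-2.93915411 -0.58334748  8.59062555] [-0.0474352   0.62004846  0.04722013] 0.15835436291031618
```

View pics/m9.png

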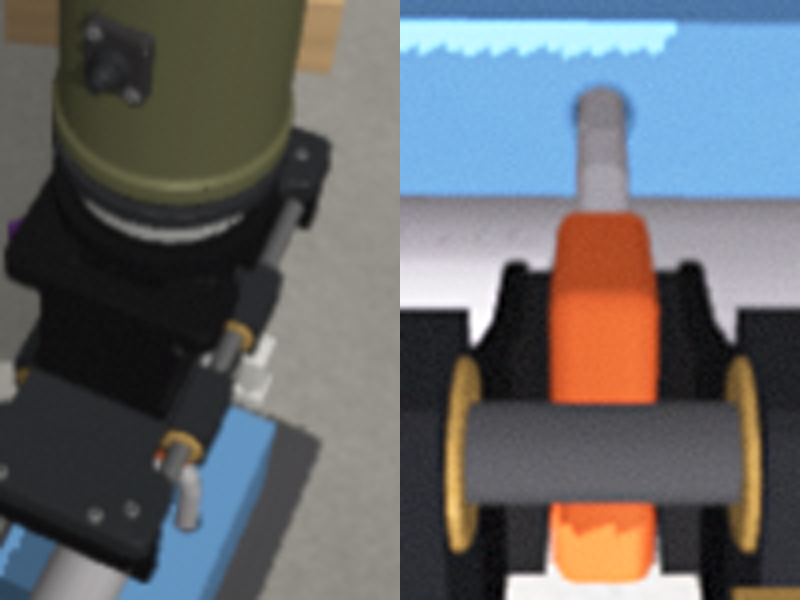

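```bash
python3 -m jog '[{"rot":[0,0,0],"travel":[0.006,0,0],"jaw":1},{"rot":[0,0,0],"travel":[0,0,0],"jaw":1},{"rot":[0,0,0],"travel":[0,0,0],"jaw":1}]'
python3 -m jog '[{"rot":[0,0,0],"travel":[0.006,0,0],"jaw":1},{"rot":[0,0,0],"travel":[0,0,0],"jaw":1},{"rot":[0,0,0],"travel":[0,0,0],"jaw":1}]'
```

```text
time: 12.75
position: [0.4891, 0.0852, 0.1164]
tool_rot: [-2.124, 0.203, 2.122]
ft_force: [-7.1, -2.4, 21.2]
grip_width: 0.156
time: 13.05
position: [0.4892, 0.0852, 0.1162]
tool_rot: [-2.125, 0.205, 2.123]
ft_force: [-11.4, -2.5, 33.3]
grip_width: 0.151
```

```bash
python3 -m jog '[{"rot":[0,0,0],"travel":[-0.008,0,0],"jaw":1},{"rot":[0,0,0],"travel":[0,0,0],"jaw":1},{"rot":[0,0,0],"travel":[0,0,0],"jaw":0},{"rot":[0,0,0],"travel":[0,0,0],"jaw":0},{"rot":[0,0,0],"travel":[0,0,0],"jaw":0},{"rot":[0,0,0],"travel":[0,0,0],"jaw":0},{"rot":[0,0,0],"travel":[0,0,0],"jaw":0}]'
python3 -m jog '[{"rot":[0,0,0],"travel":[-0.03,0,0],"jaw":0},{"rot":[0,0,0],"travel":[-0.08,0,0],"jaw":0},{"rot":[0,0,0],"travel":[-0.14,0,0],"jaw":0},{"rot":[0,0,0],"travel":[-0.14,0,0],"jaw":0},{"rot":[0,0,0],"travel":[-0.1,0,0],"jaw":0},{"rot":[0,0,0],"travel":[0,0,0],"jaw":0},{"rot":[0,0,0],"travel":[0,0,0],"jaw":0}]'
python3 - <<'E'
from h import *
import pickle
s=ctrl.get_state();print(s['position'],s['ft_force'],s['torque'],s['grip_width'])
pickle.dump(s,open('s10.pkl','wb'))
a=save('wrist','w10');b=save('side','side10')
cv2.imwrite('pics/m10.png',np.hstack([cv2.resize(b[180:330,250:350,::-1],None,fx=4,fy=4,interpolation=2),cv2.resize(a[80:230,205:305,::-1],None,fx=4,fy=4,interpolation=2)]))
E
```

```text
time: 13.75
position: [0.4891, 0.0854, 0.1143]
tool_rot: [-2.124, 0.201, 2.121]
ft_force: [-0.6, 0.6, 5.0]
grip_width: 0.471
time: 14.45
position: [0.4884, 0.0852, 0.2609]
tool_rot: [-2.123, 0.201, 2.122]
ft_force: [-0.1, -0.2, -0.8]
grip_width: 0.498
[0.48836898 0.08521509 0.26092965] [-0.12988213 -0.17523524 -0.81498459] [ 0.02313484  0.12937347 -0.06587925] 0.49764339671707
```

View pics/m10.png

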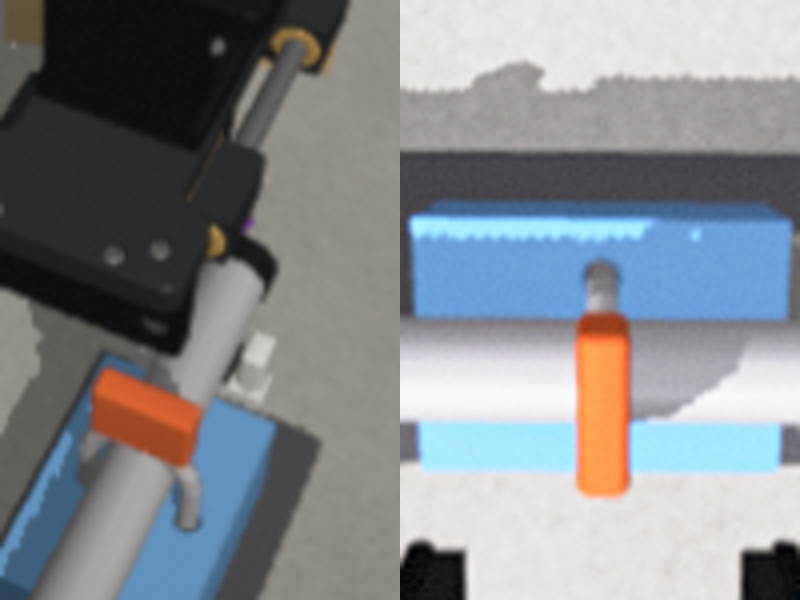

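View pics/w10.png

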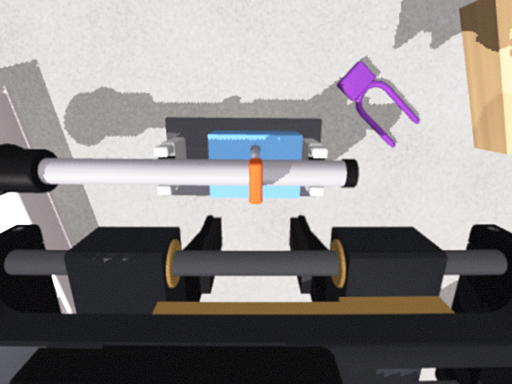

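The U-bolt is upright, straddling the tube with both legs in the holes. I'll confirm the height with a light push using shut fingers; contact should come at TCP z ≈ 0.153.

```bash
python3 -m jog '[{"rot":[0,0,0],"travel":[0,0,0],"jaw":1},{"rot":[0,0,0],"travel":[0,0,0],"jaw":1},{"rot":[0,0,0],"travel":[0,0,0],"jaw":1},{"rot":[0,0,0],"travel":[0,0,0],"jaw":1},{"rot":[0,0,0],"travel":[0.12,0,0],"jaw":1},{"rot":[0,0,0],"travel":[0.12,0,0],"jaw":1},{"rot":[0,0,0],"travel":[0.08,0,0],"jaw":1},{"rot":[0,0,0],"travel":[0,0,0],"jaw":1}]'
python3 -m jog '[{"rot":[0,0,0],"travel":[0.02,0,0],"jaw":1},{"rot":[0,0,0],"travel":[0,0,0],"jaw":1},{"rot":[0,0,0],"travel":[0,0,0],"jaw":1}]'
```

```text
time: 15.35
position: [0.4858, 0.0848, 0.1615]
tool_rot: [-2.116, 0.201, 2.13]
ft_force: [-0.0, -0.0, 0.1]
grip_width: 0.006
time: 15.65
position: [0.4894, 0.0854, 0.16]
tool_rot: [-2.125, 0.201, 2.12]
ft_force: [0.7, -0.3, -0.6]
grip_width: 0.004
```

```bash
python3 -m jog '[{"rot":[0,0,0],"travel":[0.015,0,0],"jaw":1},{"rot":[0,0,0],"travel":[0,0,0],"jaw":1},{"rot":[0,0,0],"travel":[0,0,0],"jaw":1}]'
python3 -m jog '[{"rot":[0,0,0],"travel":[0.01,0,0],"jaw":1},{"rot":[0,0,0],"travel":[0,0,0],"jaw":1},{"rot":[0,0,0],"travel":[0,0,0],"jaw":1}]'
```

```text
time: 15.95
position: [0.4885, 0.0852, 0.1543]
tool_rot: [-2.123, 0.201, 2.122]
ft_force: [0.1, -0.2, 0.7]
grip_width: 0.005
time: 16.25
position: [0.4893, 0.0854, 0.1526]
tool_rot: [-2.124, 0.201, 2.121]
ft_force: [-2.3, -0.9, 7.6]
grip_width: 0.009
```

```bash
python3 -m jog '[{"rot":[0,0,0],"travel":[0.01,0,0],"jaw":1},{"rot":[0,0,0],"travel":[0,0,0],"jaw":1},{"rot":[0,0,0],"travel":[0,0,0],"jaw":1}]'
python3 -m jog '[{"rot":[0,0,0],"travel":[-0.06,0,0],"jaw":1},{"rot":[0,0,0],"travel":[-0.12,0,0],"jaw":1},{"rot":[0,0,0],"travel":[-0.14,0,-0.05],"jaw":1},{"rot":[0,0,0],"travel":[-0.1,0.1,0],"jaw":1},{"rot":[0,0,0],"travel":[0,0.14,0],"jaw":1},{"rot":[0,0,0],"travel":[0,0.14,0],"jaw":1},{"rot":[0,0,0],"travel":[0,0,0],"jaw":1},{"rot":[0,0,0],"travel":[0,0,0],"jaw":1}]'
python3 - <<'E'
from h import *
s=ctrl.get_state();print(s['position'],s['ft_force'],s['time'])
b=save('side','side12');c=save('top','top12')
cv2.imwrite('pics/m12.png',np.hstack([cv2.resize(b[180:330,250:350,::-1],None,fx=4,fy=4,interpolation=2),cv2.resize(c[180:280,120:220,::-1],(400,600),interpolation=2)]))
E
```

```text
time: 16.55
position: [0.4899, 0.0854, 0.1522]
tool_rot: [-2.126, 0.203, 2.12]
ft_force: [-7.5, -2.0, 25.8]
grip_width: 0.004
time: 17.35
position: [0.4816, -0.0304, 0.2741]
tool_rot: [-2.121, 0.203, 2.121]
ft_force: [0.1, 0.6, 0.3]
grip_width: 0.004
[ 0.48164147 -0.03039789  0.27412035] [0.05337571 0.60086138 0.29179299] 17.35
```

View pics/m12.png

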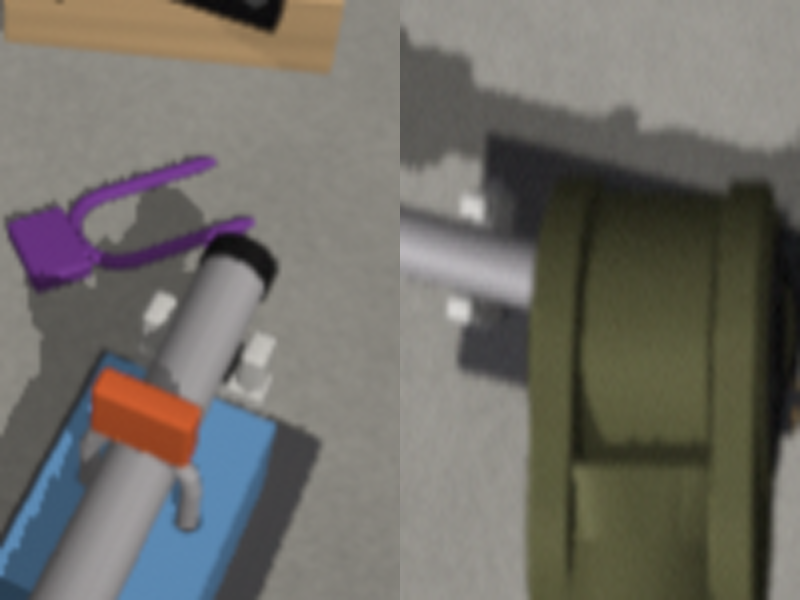

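View pics/side12.png

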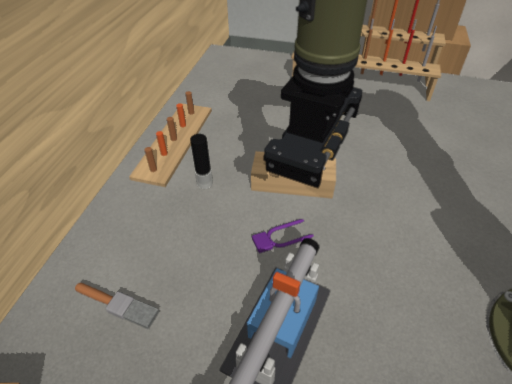

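```bash
python3 -c "
from bench import ctrl
ctrl.close_job();print(ctrl.get_state()['time'])"
```

```text
the job is handed in; nothing more can be done
the job is handed in; nothing more can be done
```

I clamped the tube with the long orange-grip U-bolt and handed the job in at about 17.5 s; the verdict is not reported. I found both holes in the wrist picture and checked them against the side and top pictures. I then took the U-bolt from the rack and lowered it around the tube and through both holes with no jamming force. I pressed it down until it met a hard stop.

**Last checks:**
- **Home:** with the bolt held, it stopped hard at 33 N. A shut-finger push on top of the block then met a rigid stop at TCP z ≈ 0.152 m under 26 N. That puts the grip centre at about 0.135 m, in the 0.130–0.139 m range, with the arch on the tube.
- **Upright:** the last side picture shows the U-bolt standing straight across the tube, with the gripper well away and the wrist force near zero.
- **Bystanders:** in that picture the torch and brush look unmoved. The gripper hides the grey U-bolt and the blue weight there. The grey U-bolt was last seen in place just after I lifted the long one, and nothing went near either of them afterwards.

**Disagreements:**
- The purple and yellow look-alikes, upright in the first pictures, were lying down by the time of the first wrist views of each. The arm's force readings showed no contact then, so they probably fell by themselves, but I did not confirm that.
- The cameras disagreed by 1–3 mm on the hole positions, which I averaged.
- The rubber pads' resistance never showed clearly in the force readings.

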